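Unpack a sample jar from its carton into the rack

ROBOT

A 7-joint arm with a two-finger parallel gripper is mounted at the origin on the work surface. World frame = base frame: x ahead of the robot, y to its left, z up, the work surface at z = 0. Lengths are in m, angles in rad, forces in N, time in s.
With the tool pointing down it reaches from about 0.425 to 0.825 m from the base axis. Payload 3.6 kg.
Tool frame: the origin (TCP) lies where the fingers leave the gripper's body, on its centre line; the fingertips stand 73 mm ahead of it and the grasp point (between the pads) lies 54 mm ahead of it; z points along the fingers, y is the line along which they close (so a half turn about z gives the same grasp; the last joint's range is limited). The gripper opens to 85 mm and grips with 20 to 120 N. Pads are 22 mm wide; open, the fingers measure 114 mm over their backs; the gripper's body (76 mm by 85 mm) begins 54 mm behind the grasp point. The pads swing forward as they close: fully open they stand 13 mm farther back than shut.
Start: joints at [-1.139, 0.615, -0.013, 1.423, 0.008, 1.103, -0.04], TCP at [0.288, 0.583, 0.304] pointing down, gripper open.
Joint ranges: [-3.12, 3.12], [-0.3, 2.06], [-1.34, 1.32], [0.26, 2.42], [-1.36, 4.5], [0.01, 1.98], [-2.84, 2.84]. Speed limits (rad/s): [2.79, 2.79, 3.14, 3.14, 3.14, 3.14, 3.14].

INTERFACE

Orientations are given as a unit quaternion [x, y, z, w].
In Python, from station import arm, snapshot, camera_info, ticket gives the robot as it stands. Calls block until the motion is done:
- arm.movep(position, orientation): joint-space move of the TCP to a pose.
- arm.line_to(position, velocity=0.15, ori=None): straight line of the TCP; ori=None keeps the orientation; velocity is the mean speed in m/s.
- arm.move_j(angles): joint-space move.
- arm.move_gripper(opening, effort=None): opening from 0.0 (shut) to 1.0 (fully open); effort is the grip in N (None keeps the last); returns when the fingers have stopped.
- arm.pause(seconds).
- arm.ik(position, orientation): joint angles nearest the present ones, or None.
- snapshot(name): name is "scene" or "top"; returns the picture (384x512x3 uint8, blue, green, red); there is no depth.
- camera_info(name): a dict with "fx", "fy", "cx", "cy" (pixels), "dist_coeffs" ([k1, k2, p1, p2, k3] as OpenCV has them; the pictures are not rectified), "R" (3x3) and "t" (3): a world point X has camera coordinates R X + t. Camera axes: x right, y down, z forward; pixel columns grow to the right and rows downward; lengths in m; the calibration is good to about 2 mm. A picture is of the moment at which its call begins. camera_info takes no time and is no camera call.
A pose or a line that the arm cannot do raises arm.MotionError and nothing moves.
- ticket.finish_job(): hands the job in; it is judged then, once.
Readings, each from a call of its own:
- arm.read_time(): time.
- arm.read_joint_positions(): joint angles.
- arm.read_dq(): joint speeds.
- arm.read_effort(): joint torques, N m.
- arm.read_tool_pos(): TCP position.
- arm.read_eef_rot(): TCP orientation.
- arm.read_ft_force(): force on the tool from outside, world axes, zero at the start.
- arm.read_wrist_torque(): the same for the moment, N m.
- arm.read_opening(): opening from 0.0 (shut) to 1.0 (fully open).
- arm.read_finger_force(): force on a finger pad.
Only numpy, scipy, OpenCV 4.12 (cv2) and the standard library are available. Lean on these libraries where they do the work, as an engineer would, in place of code of your own. Each camera call takes 0.05 s, during which the arm holds its last target. There are 200 camera calls.

TASK

On the extruder-lab bench, swing both half-open top flaps of the shipping carton wide open, past upright so that they lean well outwards. Then lift out the sample jar with the orange cap and set it down gently, standing upright, in the free pocket of the steel rack tray (the one with the green pad). Leave both flaps open, keep the jar upright all the way, and do not disturb the other jars, the wrench and the tape roll.

Things in the scene. Friction and masses are not known exactly. Their poses are not given: they have to be found in the camera images.
- carton: Open-topped brown cardboard shipping carton, fixed to the bench, 220 long (its x) x 150 wide (its y) x 120 mm high, walls and floor 5 mm. Origin: centre of its underside, on the bench; z up. It may stand on either side of the bench, turned by up to 0.3 rad. Inside, a grey foam block 30 mm thick and 40 mm high lies along each short end wall.
- flap_left (a joint): Angle (rad) of the flap hinged along the carton's long rim at carton +y: 0 = level over the carton, 1.57 upright, 2.5 = folded back outside (stop). 214 mm along the hinge, 60 mm from hinge to free edge, 4 mm thick. Stiff crease: stays where left; starts at 0.6 to 0.95. Swing it along its arc, rising at first: an edge only pushed level outwards can jam. Closed, the two edges are 30 mm apart.
- flap_right (a joint): The same for the other flap, hinged along the rim at carton -y; also grows as it opens outwards.
- flap_left_hinge (a point): Middle of the hinge line of flap_left, on the carton's rim (120 mm high, at carton y = +75 mm). Fixed.
- flap_right_hinge (a point): Middle of the hinge line of flap_right, on the carton's rim (120 mm high, at carton y = -75 mm). Fixed.
- flap_left_edge (a point): Middle of the free edge of flap_left (on its inner face); moves with the flap.
- flap_right_edge (a point): Middle of the free edge of flap_right (on its inner face); moves with the flap.
- jar: The jar to move: closed black sample jar with a wide white label and an ORANGE cap, 52 mm diameter, 104 mm high, about 0.25 kg. Origin: centre of its underside; z up its axis. Starts upright on the carton's floor, its top 11 mm below the rim, within 30 mm (x) and 22 mm (y) of the carton's middle.
- tray: Steel rack tray fixed to the bench, 90 (its x) x 240 (its y) x 50 mm high, walls, floor and dividers 4 mm, three pockets in a row along its y, each 82 x 75 mm, 79 mm apart. Origin: centre of its underside; z up.
- pad: Green square pad, 60 x 60 x 3 mm, lying in the middle of the floor of the tray's one free pocket (any of the three). Origin: centre of its underside, 4 mm above the bench; the jar ends standing on it, its underside 7 mm above the bench. Its x and y are the tray's.
- stored_a: Jar like the other but with a white cap, standing in one of the tray's pockets. Leave alone. Origin: centre of its underside.
- stored_b: Second white-capped jar in another of the tray's pockets. Leave alone. Origin: centre of its underside.
- wrench: Steel wrench, 180 mm, lying on the bench between carton and tray. Leave alone.
- tape: Roll of packing tape, 100 mm diameter, 48 mm high, lying flat at the far side of the bench. Leave alone.
Mind the look-alikes: they are no part of the job. Several things have the shape of the pad; the one meant has the colours described above.

How it is judged:
By the outcome, as a careful person would: the job done as asked, in the order asked, and still so for the second after the job is handed in, with the robot touching nothing.
It also fails if it takes over 61 s, if anything falls off the work surface, if the arm or the gripper's body presses on something with over 40 N, if the wrist force passes 120 N, or if a joint passes its speed limit or range.

## Working session

There is one attempt and no reset: what is moved stays moved. The work goes in short steps, each a Python script; the robot and the scene stay as the last script left them, time stands still between calls to the robot, and variables do not carry over. Pictures are saved under pics/ and viewed, at most 10 in all, crops included, and the job is handed in when it is done.

```bash
ls; mkdir -p pics; python3 - <<'E'
from station import arm, snapshot, camera_info
import cv2,numpy as np
for n in("scene","top"):
    im=snapshot(n); cv2.imwrite(f"pics/{n}0.png",im); c=camera_info(n)
    print(n,{k:np.round(v,4).tolist() for k,v in c.items() if not isinstance(v,str)}, (-np.array(c["R"]).T@np.array(c["t"])).round(3))
E
```

```text
pics
scene {'fx': 491.3214, 'fy': 491.3214, 'cx': 250.4972, 'cy': 187.9209, 'dist_coeffs': [-0.113, 0.0, 0.0, 0.0, 0.0], 'R': [[-0.2651, 0.9642, 0.0045], [0.7198, 0.2011, -0.6644], [-0.6415, -0.1729, -0.7474]], 't': [0.144, -0.3715, 1.5982]} [1.331 0.212 0.947]
top {'fx': 456.8304, 'fy': 456.8304, 'cx': 261.8433, 'cy': 192.6928, 'dist_coeffs': [-0.1607, 0.0, 0.0, 0.0, 0.0], 'R': [[-0.0138, -0.9997, -0.0178], [-0.9878, 0.0164, -0.1547], [0.1549, 0.0154, -0.9878]], 't': [0.0422, 0.5912, 1.0741]} [0.418 0.016 1.153]
```

View pics/scene0.png

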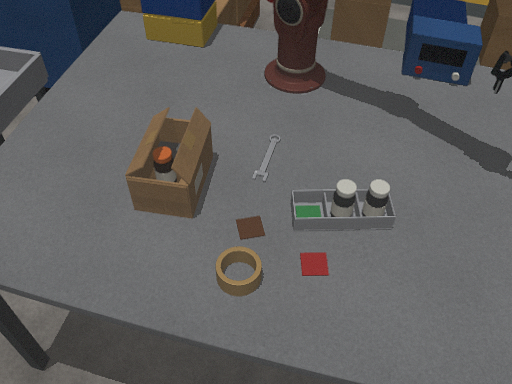

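View pics/top0.png

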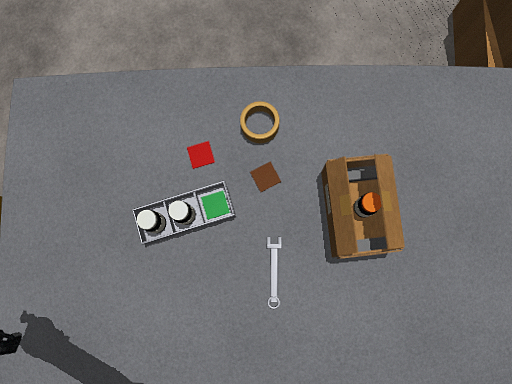

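The carton is on the robot's right: orange cap at scene (163,155) and top (368,205). The green pad is in the tray's end pocket, at scene (308,211) and top (215,206). The white jars are in the other two pockets. Next I'll enlarge the carton and tray.

```bash
cat > h.py <<'E'
import cv2,numpy as np
from station import arm,snapshot,camera_info,ticket
C={n:camera_info(n) for n in("scene","top")}
def ray(n,uv):
    c=C[n];K=np.array([[c["fx"],0,c["cx"]],[0,c["fy"],c["cy"]],[0,0,1]])
    p=cv2.undistortPoints(np.array([[uv]],float),K,np.array(c["dist_coeffs"]))[0,0]
    R=np.array(c["R"]);d=R.T@[p[0],p[1],1];return -R.T@np.array(c["t"]),d/np.linalg.norm(d)
def plane(n,uv,z):
    o,d=ray(n,uv);return o+d*(z-o[2])/d[2]
def tri(uvs,uvt):
    A=np.zeros((3,3));b=np.zeros(3)
    P=[]
    for n,uv in(("scene",uvs),("top",uvt)):
        o,d=ray(n,uv);M=np.eye(3)-np.outer(d,d);A+=M;b+=M@o;P.append((o,d))
    x=np.linalg.solve(A,b)
    return x,max(np.linalg.norm((np.eye(3)-np.outer(d,d))@(x-o)) for o,d in P)
def proj(n,X):
    c=C[n];K=np.array([[c["fx"],0,c["cx"]],[0,c["fy"],c["cy"]],[0,0,1]])
    return cv2.projectPoints(np.atleast_2d(np.array(X,float)),cv2.Rodrigues(np.array(c["R"]))[0],np.array(c["t"]),K,np.array(c["dist_coeffs"]))[0][:,0]
def blob(im,lo,hi,box=None):
    h=cv2.cvtColor(im,cv2.COLOR_BGR2HSV);m=cv2.inRange(h,lo,hi)
    if box is not None:
        k=np.zeros_like(m);x0,y0,x1,y1=box;k[y0:y1,x0:x1]=1;m*=k
    c=max(cv2.findContours(m,cv2.RETR_EXTERNAL,cv2.CHAIN_APPROX_NONE)[0],key=cv2.contourArea)
    return c
E
python3 - <<'E'
from h import *
s=cv2.imread("pics/scene0.png");t=cv2.imread("pics/top0.png")
a=cv2.resize(s[100:225,120:225],None,fx=4,fy=4,interpolation=2)
b=cv2.resize(t[145:270,315:410],None,fx=4,fy=4,interpolation=2)
for im,x0,y0 in((a,120,100),(b,315,145)):
    for i in range(0,im.shape[1],40):cv2.putText(im,str(x0+i//4),(i,8),0,.3,(255,255,255))
    for i in range(0,im.shape[0],40):cv2.putText(im,str(y0+i//4),(0,i+4),0,.3,(255,255,255))
cv2.imwrite("pics/crop1.png",np.hstack([a[:,:400],b[:,:380]]))
g={}
for n,im in(("scene",s),("top",t)):
    for k,lo,hi in(("green",(50,120,60),(75,255,255)),("orange",(5,210,150),(12,255,255))):
        c=blob(im,lo,hi);r=cv2.minAreaRect(c);print(n,k,r,cv2.contourArea(c))
        g[n,k]=r[0]
for k in("green","orange"):print(k,tri(g["scene",k],g["top",k]))
E
```

```text
scene green ((307.5, 211.0), (10.0, 23.0), 90.0) 216.0Traceback (most recent call last):
  File "<stdin>", line 12, in <module>
  File "h.py", line 24, in blob
    c=max(cv2.findContours(m,cv2.RETR_EXTERNAL,cv2.CHAIN_APPROX_NONE)[0],key=cv2.contourArea)
ValueError: max() iterable argument is empty
```

View pics/crop1.png

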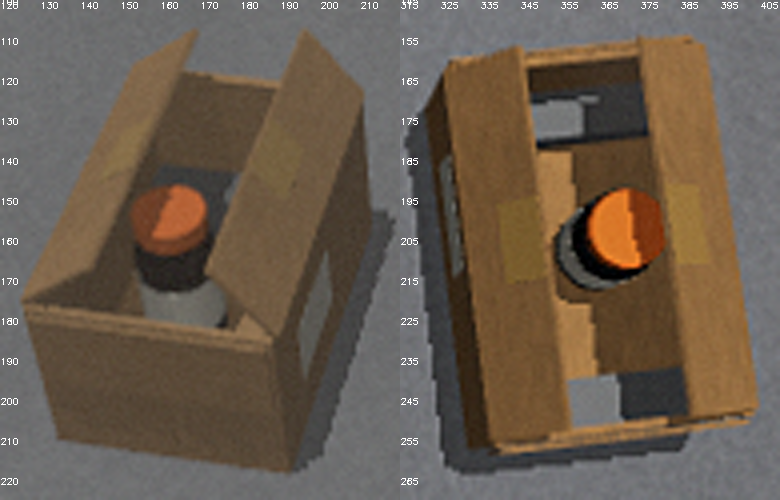

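In the crop, both flaps lean over the carton. The free edges run top (345,156)-(357,252) and (374,154)-(388,248), and scene (172,168)-(196,107) and (144,167)-(169,107). I'll triangulate these corners.

```bash
python3 - <<'E'
from h import *
np.set_printoptions(precision=4,suppress=True)
P={"eA_near":((171.75,168),(345.25,156.5)),"eA_far":((195.75,107.5),(357.5,252.5)),
"eB_near":((143.75,167.5),(374.5,154.5)),"eB_far":((169.25,107.5),(388.25,248)),
"hA_near":((189.5,185),(326.75,160.5)),"hA_far":((210.75,123.75),(339.75,257)),
"hB_near":((125.5,175),(390.75,155.5)),"hB_far":((154.5,115.5),(403.5,247.5))}
for k,(s,t) in P.items():print(k,*tri(s,t),"pl",plane("scene",s,.12)[:2],plane("top",t,.12)[:2])
print("bottoms",plane("scene",(134.25,209.5),0),plane("scene",(192.75,217.75),0))
s=cv2.imread("pics/scene0.png");t=cv2.imread("pics/top0.png")
g={}
for n,im,bx in(("scene",s,(140,130,190,175)),("top",t,(350,180,390,225))):
    c=blob(im,(3,150,60),(13,255,255),bx);print(n,cv2.contourArea(c),cv2.boundingRect(c),cv2.minEnclosingCircle(c),cv2.minAreaRect(c))
    c=blob(im,(45,100,40),(80,255,255));r=cv2.minAreaRect(c);print(n,"green",r);g[n]=r
    for q in cv2.boxPoints(r):print(plane(n,q,.007)[:2])
    print("c",plane(n,r[0],.007))
print(tri(g["scene"][0],g["top"][0]))
a=cv2.resize(s[175:240,280:400],None,fx=3.3,fy=3.3,interpolation=2)
b=cv2.resize(t[175:250,125:240],None,fx=3.4,fy=3.4,interpolation=2)
h=max(len(a),len(b));a,b=[cv2.copyMakeBorder(i,0,h-len(i),0,0,0) for i in(a,b)]
print(a.shape,b.shape);cv2.imwrite("pics/crop2.png",np.hstack([a,b])[:,:800])
E
```

```text
eA_near [ 0.6508 -0.1535  0.1662] 0.0016617886641254133 pl [ 0.6105 -0.1733] [ 0.6622 -0.1631]
eA_far [ 0.4388 -0.1722  0.1667] 0.0008608782362905823 pl [ 0.3854 -0.1943] [ 0.44  -0.182]
eB_near [ 0.6568 -0.2212  0.1554] 0.0026313452641447293 pl [ 0.6266 -0.2376] [ 0.6661 -0.2323]
eB_far [ 0.4469 -0.2417  0.1584] 0.0013672847223201955 pl [ 0.4039 -0.2623] [ 0.4484 -0.2531]
hA_near [ 0.6519 -0.1165  0.1224] 0.002751801762545806 pl [ 0.6497 -0.1146] [ 0.6533 -0.1195]
hA_far [ 0.4303 -0.14    0.1138] 0.0022757552404094024 pl [ 0.4369 -0.1351] [ 0.4308 -0.1413]
hB_near [ 0.6623 -0.269   0.1224] 0.0012288865086222016 pl [ 0.6604 -0.2691] [ 0.6633 -0.2709]
hB_far [ 0.4482 -0.2865  0.1234] 0.0010992084397601725 pl [ 0.4447 -0.2874] [ 0.4486 -0.2886]
bottoms [ 0.6655 -0.2671  0.    ] [ 0.6504 -0.1172  0.    ]
scene 224.5 (153, 146, 19, 18) ((162.0, 154.18182373046875), 9.338994026184082) ((162.3235321044922, 154.7941436767578), (16.24988555908203, 18.19017219543457), 75.96376037597656)
scene green ((308.0, 211.0), (10.0, 24.0), 90.0)
[0.5516 0.1195]
[0.5355 0.1771]
[0.5669 0.1827]
[0.5826 0.126 ]
c [0.5593 0.1513 0.007 ]
top 287.5 (362, 192, 20, 20) ((371.4230651855469, 201.96153259277344), 10.28954792022705) ((371.5, 201.5), (19.0, 19.0), 90.0)
top green ((214.96798706054688, 204.697509765625), (23.14613914489746, 23.14613914489746), 72.6459732055664)
[0.5892 0.1905]
[0.606  0.1339]
[0.5491 0.1164]
[0.5324 0.1725]
c [0.5691 0.1533 0.007 ]
(array([0.5677, 0.152 , 0.0173]), np.float64(2.3144992467294573e-05))
(255, 396, 3) (255, 391, 3)
```

View pics/crop2.png

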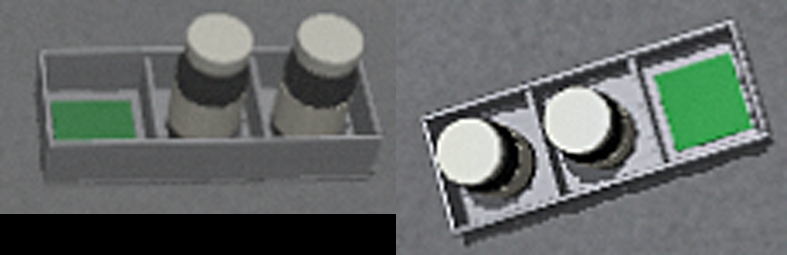

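The crop shows the tray with the green pad fully visible from the top, in the pocket at the smallest y. In top-view pixels the tray rim corners are about (224,181), (235,215), (133,210) and (143,244). Carton yaw is about 0.095 with its centre near (0.549,-0.204), and the flaps are at about 0.94 and 0.67. Now I'll check the tray rim from both views and swing the flaps.

```bash
cat >> h.py <<'E'
from scipy.spatial.transform import Rotation as Ro
CC=np.array([.5485,-.2035]);CY=.095
def quat(psi):
    c,s=np.cos(psi),np.sin(psi)
    return Ro.from_matrix(np.array([[-s,c,0],[c,s,0],[0,0,-1]]).T).as_quat()
def cw(x,y,z):   # carton to world
    c,s=np.cos(CY),np.sin(CY);return np.array([CC[0]+c*x-s*y,CC[1]+s*x+c*y,z])
def flap_path(sgn,th0,th1=2.3,hw=.011,r=.04):
    P=[]
    for th in np.r_[th0-.03,np.arange(th0+.15,th1-.1,.2),th1]:
        if th<np.pi/2: y=.075-.06*np.cos(th);z=.12+.06*np.sin(th)-.02
        else: y=.075-r*np.cos(th);z=.12+r*np.sin(th)
        P.append(cw(0,sgn*(y-hw),z+.073))
    return P
E
cat > flaps.py <<'E'
from h import *
np.set_printoptions(precision=3,suppress=True)
for s,t in(((292.1,190.2),(235,215)),((294.5,218.3),(224.4,180.9)),((395.5,216.8),(132.6,209.7)),((387.6,190.8),(142.9,243.5))):
    print("tray",*tri(s,t),plane("top",t,.05))
q=min((quat(CY+k) for k in(0,np.pi)),key=lambda q:np.abs(np.array(arm.ik(cw(0,.005,.30),q))-arm.read_joint_positions()).max())
A=flap_path(1,.94);B=flap_path(-1,.67)
for p in A+B:
    if arm.ik(p,q) is None: raise SystemExit(f"no ik {p}")
print("ok",arm.ik(cw(0,.005,.30),q))
arm.move_gripper(0.0)
arm.movep(cw(0,.005,.30),q);print(arm.read_time())
arm.line_to(cw(0,.005,A[0][2]),.2)
for n,P in(("A",A),("B",B)):
    for p in P:
        arm.line_to(p,.12);print(n,arm.read_tool_pos()-p,arm.read_ft_force())
    e=.005 if n=="A" else -.03
    arm.line_to(cw(0,e,B[0][2] if n=="A" else .25),.25)
print(arm.read_time())
arm.movep([.52,.1,.35],q)
for n in("scene","top"):cv2.imwrite(f"pics/{n}1.png",snapshot(n))
print(arm.read_time())
s=cv2.imread("pics/scene1.png");t=cv2.imread("pics/top1.png")
a=cv2.resize(s[95:220,115:220],None,fx=4,fy=4,interpolation=2)[:,:400]
b=cv2.resize(t[145:270,313:413],None,fx=4,fy=4,interpolation=2)
for im,x0,y0 in((a,115,95),(b,313,145)):
    for i in range(0,im.shape[1],40):cv2.putText(im,str(x0+i//4),(i,8),0,.3,(255,255,255))
cv2.imwrite("pics/crop3.png",np.hstack([a,b]))
E
python3 flaps.py
```

```text
tray [0.537 0.102 0.046] 0.0021558588969171908 [0.537 0.099 0.05 ]
tray [0.622 0.126 0.047] 0.0012851682275122384 [0.622 0.125 0.05 ]
tray [0.554 0.356 0.046] 0.0012138205856750443 [0.554 0.354 0.05 ]
tray [0.47  0.331 0.04 ] 0.0020609259205958803 [0.47  0.326 0.05 ]
ok [-0.     0.551  0.5    1.642 -0.298  1.025  0.689]
3.7583
A [0.001 0.001 0.001] [-1.052 -0.839 -0.302]
A [ 0.    -0.     0.001] [-0.197 -0.069 -0.241]
A [0. 0. 0.] [-0.551 -0.005 -0.077]
A [ 0.     0.001 -0.   ] [ 0.046 -0.185 -0.707]
A [-0.     0.001 -0.   ] [ 0.734 -0.345  0.241]
A [-0.     0.001 -0.   ] [ 0.21  -0.962 -0.254]
A [-0.     0.001 -0.   ] [ 0.861  0.992 -0.087]
A [-0.     0.001 -0.001] [ 0.083 -0.11  -0.233]
B [0.    0.001 0.   ] [-0.181  0.205 -0.514]
B [0.    0.001 0.001] [-0.36   1.114 -0.065]
B [ 0.    -0.001  0.   ] [ 0.14  -0.062 -0.259]
B [-0.    -0.001  0.   ] [ 0.13   0.569 -0.419]
B [-0.    -0.001  0.   ] [-0.3    0.967 -0.061]
B [-0.    -0.001 -0.   ] [0.481 0.339 1.688]
B [-0.    -0.001 -0.   ] [-0.17  -0.851 -0.494]
B [-0.    -0.001 -0.   ] [-0.369 -0.983  0.459]
B [-0.    -0.001 -0.   ] [ 0.153 -0.284  0.311]
9.6333
11.05
```

View pics/crop3.png

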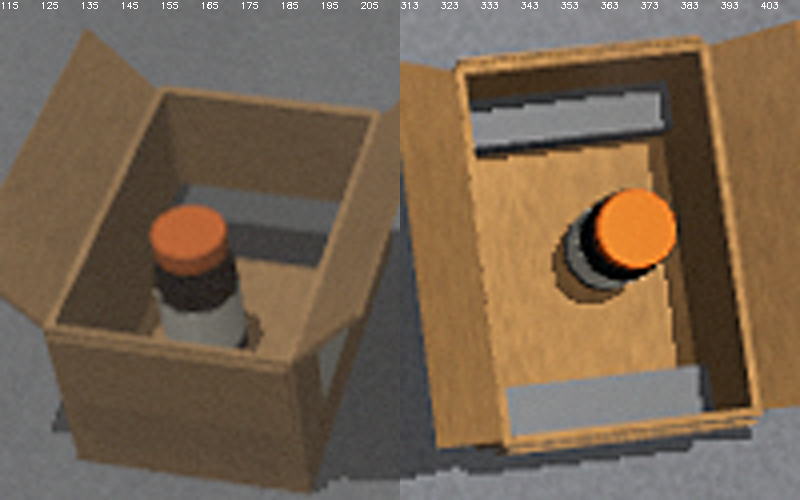

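The picture shows both flaps leaning well outwards and the jar untouched, with its cap centred at about scene (162,153) and top (372,202). The tray rim gives a pocket centre of (0.568,0.152), which agrees with the pad. Next is the pick and lift, then a look.

```bash
cat > pick.py <<'E'
from h import *
np.set_printoptions(precision=4,suppress=True)
s=cv2.imread("pics/scene1.png");t=cv2.imread("pics/top1.png")
c=blob(s,(3,150,60),(13,255,255),(140,130,190,175));x,y,w,h=cv2.boundingRect(c)
ct=blob(t,(3,150,60),(15,255,255),(350,180,390,225));(uv,r)=cv2.minEnclosingCircle(ct)
print((x,y,w,h),uv,r)
us=(x+w/2-.5,153.5)
X,e=tri(us,uv);print("cap",X,e,plane("top",uv,.109),plane("scene",us,.109))
J=plane("top",uv,.107)[:2]*.5+X[:2]*.5
d=J-CC;print("jar",J,"local",np.cos(CY)*d[0]+np.sin(CY)*d[1],-np.sin(CY)*d[0]+np.cos(CY)*d[1])
j=np.array(arm.read_joint_positions())
psi=min((CY,CY+np.pi,CY-np.pi),key=lambda p:np.abs(np.array(arm.ik([*J,.35],quat(p)))-j).max())
q=quat(psi);G=.132;HI=.345
T=np.array([.5685,.1525]);qp=quat(psi-CY+.288)
for p,o in(([*J,HI],q),([*J,G],q),([*T,HI],qp),([*T,G],qp)):print(arm.ik(p,o))
np.savez("pick.npz",J=J,T=T,q=q,qp=qp,G=G,HI=HI)
if __import__("sys").argv[1:]==["go"]:
    arm.move_gripper(1.0)
    arm.movep([*J,HI-.1],q)
    arm.line_to([*J,G],.12);print(arm.read_ft_force())
    arm.move_gripper(0.0,45);arm.pause(.2);print("open",arm.read_opening(),arm.read_finger_force(),arm.read_ft_force())
    arm.line_to([*J,G+.05],.08);print(arm.read_opening(),arm.read_ft_force())
    arm.line_to([*J,HI],.15);print(arm.read_opening(),arm.read_ft_force(),arm.read_time())
    for n in("scene","top"):cv2.imwrite(f"pics/{n}2.png",snapshot(n))
    cv2.imwrite("pics/crop4.png",np.hstack([cv2.imread("pics/scene2.png")[:260,90:430],cv2.imread("pics/top2.png")[100:360,130:]]))
E
python3 pick.py
```

```text
(152, 147, 20, 17) (371.4827575683594, 201.9310302734375) 10.350675582885742
cap [ 0.5568 -0.2232  0.1038] 0.00030546154202306357 [ 0.556  -0.2217  0.109 ] [ 0.5616 -0.2208  0.109 ]
jar [ 0.5566 -0.2227] local 0.006211938427364118 -0.019842873981914737
[ 0.0011  0.5479  0.5735  1.5293 -0.3137  1.1573  0.7295]
[ 0.0883  0.7836  0.4274  1.7521 -0.4666  0.7082  0.8608]
[-0.5974  0.5144  0.4832  1.5592 -0.2554  1.1312  0.2297]
[-0.5257  0.7618  0.372   1.7831 -0.4134  0.6744  0.3675]
```

```bash
python3 pick.py go | tail -5
```

```text
[-0.5257  0.7618  0.372   1.7831 -0.4134  0.6744  0.3675]
[-0.468  -0.5176  0.8715]
open 0.5887570693776959 46.49854772734216 [-0.7196  0.4759  5.5913]
0.5873544378021727 [-0.4986  0.9392 -2.003 ]
0.5881236060943793 [-0.0006 -0.3832 -1.955 ] 16.85
```

View pics/crop4.png

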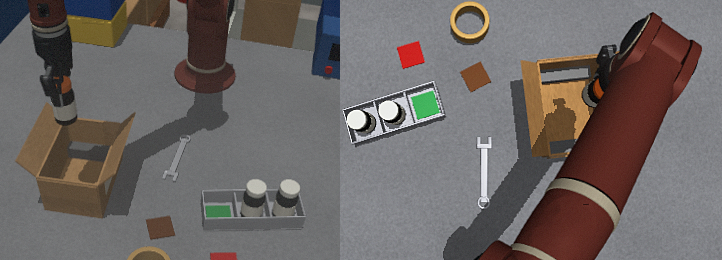

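The jar is held upright above the carton (scene crop around (64,105)), both flaps are open, and the neighbours are undisturbed. Now I'll carry it over and lower it with a force guard.

```bash
python3 - <<'E'
from h import *
np.set_printoptions(precision=4,suppress=True)
d=np.load("pick.npz");J,T,q,qp=d["J"],d["T"],d["q"],d["qp"];G,HI=float(d["G"]),float(d["HI"])
arm.line_to([*T,HI],.15,qp)
arm.line_to([*T,G+.012],.12);arm.pause(.3)
f0=np.mean([arm.read_ft_force()[2] for _ in range(5)]);z=G+.012;print("f0",f0)
while z>G-.006:
    z-=.001;arm.line_to([*T,z],.02)
    f=np.mean([arm.read_ft_force()[2] for _ in range(5)])
    if f-f0>2:break
print("z-G",z-G,f,arm.read_time(),arm.read_opening())
arm.pause(.2);arm.move_gripper(.75);arm.pause(.2);arm.move_gripper(1.0)
arm.line_to([*T,G+.12],.12)
arm.movep([.5,-.02,.35],qp);arm.pause(.3)
for n in("scene","top"):cv2.imwrite(f"pics/{n}3.png",snapshot(n))
s=cv2.imread("pics/scene3.png");t=cv2.imread("pics/top3.png")
print(arm.read_time())
for n,im,bx in(("scene",s,(270,150,340,240)),("top",t,(180,170,260,230))):
    c=blob(im,(3,150,60),(15,255,255),bx);uv=cv2.minEnclosingCircle(c)[0];print(n,uv,plane(n,uv,.11 if n=="top" else .105),cv2.boundingRect(c))
cv2.imwrite("pics/crop5.png",np.hstack([cv2.resize(s[90:300,90:410],None,fx=1.25,fy=1.25),cv2.resize(t[100:310,110:410],None,fx=1.25,fy=1.25)]))
E
```

```text
f0 -1.1098429741726665
z-G 0.0020000000000000018 5.81285391521615 24.225 0.5860079476894933
27.65
scene (311.5983581542969, 187.4672088623047) [0.569  0.1524 0.105 ] (302, 179, 20, 18)
top (210.5, 199.5) [0.5678 0.1513 0.11  ] (201, 190, 20, 20)
```

View pics/crop5.png

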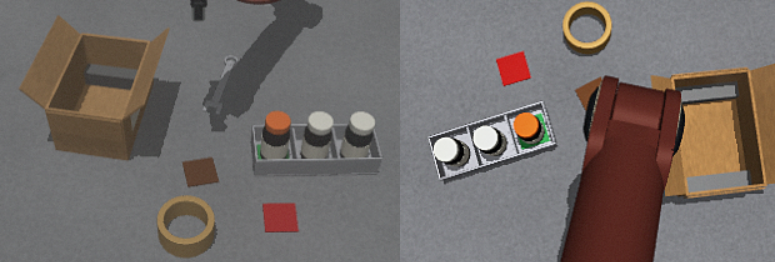

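The jar stands upright on the green pad, with its cap at scene (312,187) and top (210,199), within about 2 mm of the pad centre. Both flaps lean outwards, the other things are undisturbed, and the arm is clear.

```bash
python3 -c "
from station import ticket;print(ticket.finish_job())"
```

```text
the job is handed in; nothing more can be done
None
```

I handed the job in at about 28 s: both flaps lean well outwards, the orange-capped jar stands upright on the green pad, and the pictures show the other jars, wrench and tape undisturbed; no verdict was returned.

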